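Stop the bottle steriliser and open it to air

TASK

The bottle steriliser is still in its drying run: end it by pushing its red stop key, a flat membrane key with almost no travel, with a steady push of about 10 N kept up without a break for a good second; never push it harder than 20 N and do not press the grey keys beside it. Then swing the glass door open by its handle to about a right angle, let go and leave it standing open so that the bottles can air. Leave the warmer, canister, bottle and rack of teats standing where they are.

Things in the scene. Friction and masses are not known exactly. Their poses are not given: they have to be found in the camera images.
- steriliser: White box-shaped bottle steriliser, fixed; 260 deep (own x), 280 wide (own y), 278 mm high; origin at the centre of its underside. Front (own -x, at x = -130) carries the glass door. Above the door a key panel slopes back at 35 degrees from level: front edge at x = -130, height 235; rear edge at x = -69, height 278, where the flat top begins. Three membrane keys lie on it in a row along own y.
- stop_key: Red stop key with white square mark, the middle key: 74 wide (own y) x 46 mm up the slope (own x), face 4.5 mm proud of the panel. Origin at the centre of its face; own z is the outward normal of the 35 degree slope: push along own -z. Yields about 1 mm per 12 N, bottoms at 1.6 mm. The cycle ends when a push of 7.5 to 12.5 N lasts 1 s unbroken; over 20 N damages it.
- key_left: Grey key with three white bars, 50 mm wide (own y) x 46 mm, origin at the centre of its face, 92 mm to the steriliser's own +y of the stop key's centre, on the same slope; not to be pressed.
- key_right: Grey key with a white dot, 50 mm wide (own y) x 46 mm, origin at the centre of its face, 92 mm to the steriliser's own -y of the stop key's centre, on the same slope; not to be pressed.
- door (a joint): Angle of the steriliser's door, rad: 0 shut (at the start), grows as it opens, end stop 1.8. From above it opens anticlockwise about its upright hinge, the free edge swinging out of the front. Stiff hinge (0.25 N m, about 1 N at the handle), no latch; the door stays where it is left. Door 272 wide, 16 thick, from 12 to 230 mm height, white frame with a clear pane.
- door_hinge (a point): Point on the door's vertical hinge axis, at the height of the handle's top end (220 mm); the axis lies at the steriliser's own x = -130, y = -136. Its frame turns with the door: own y points along the door from the hinge to the free edge, own -x out of the door's outer face.
- handle (a point): Upright round steel bar on the door, 12 mm thick, 130 long: axis 244 mm from the hinge axis along the door and 58 mm in front of it (42 mm clear of the door's outer face). Origin on the bar's axis at its top end, 220 mm above the shelf top; the bar runs down from there along own -z. Two 8 mm stand-offs, 32 and 110 mm below the top, join it to the door along own +x; own y points to the free edge.
- warmer: Round white bottle warmer with a blue press button on its side, diameter 136, height 135 mm, open well on top; stands loose, origin at the centre of its underside. Not to be disturbed.
- canister: Round steel canister with lid and black knob, diameter 96, height 148 mm; stands loose, origin at the centre of its underside. Not to be disturbed.
- bottle: Glass feeding bottle with blue collar and clear cap, diameter 62, height 176 mm; stands loose, origin at the centre of its underside. Not to be disturbed.
- teat_rack: Wooden rack 190 mm long (own y) x 70 wide with three teats under clear caps in its slots, 72 mm high; stands loose beside the steriliser, origin at the centre of its underside. Not to be disturbed.

How it is judged:
By the outcome, as a careful person would: the job done as asked, in the order asked, and still so for the second after the job is handed in, with the robot touching nothing.
It also fails if it takes over 64 s, if anything falls off the work surface, if the arm or the gripper's body presses on something with over 40 N, if the wrist force passes 120 N, or if a joint passes its speed limit or range.

ROBOT

A 6-joint arm with a two-finger parallel gripper is mounted at the origin on the work surface. World frame = base frame: x ahead of the robot, y to its left, z up, the work surface at z = 0. Lengths are in mm, angles in rad, forces in N, time in s.
With the tool pointing down it reaches from about 275 to 1000 mm from the base axis. Payload 8.4 kg.
Tool frame: the origin (TCP) lies at the very end of the fingers, on their centre line; the grasp point (between the pads) lies 19 mm behind it; z points along the fingers, y is the direction in which the jaws open and shut (so a half turn about z gives the same grasp; the last joint's range is limited). The gripper opens to 85 mm and grips with 20 to 120 N. Pads are 22 mm wide; open, the fingers measure 114 mm over their backs; the gripper's body (76 mm by 85 mm) begins 54 mm behind the grasp point. The pads swing forward as they close: fully open they stand 13 mm farther back than shut.
Start: joints at [1.146, 0.353, 1.633, -0, 1.155, -0.002], TCP at [256.446, 569.968, 231.281] pointing down, gripper open.
Joint ranges: [-2.63, 2.63], [-0.92, 2.1], [0.06, 2.66], [-1.3, 4.44], [0, 2.69], [-3.02, 3.02]. Speed limits (rad/s): [2.22, 2.22, 2.79, 3.14, 3.14, 3.14].

INTERFACE

Orientations are given as [roll, pitch, yaw] about the fixed x, y, z axes, in that order (R = Rz(yaw) Ry(pitch) Rx(roll)).
In Python, from rig import sense, grab_frame, sign_off, masks_of gives the robot as it stands. The module is installed in compiled form; this text tells all that it offers.
- The arm moves only by the shell command python3 -m inch 'ROWS' [FORCE]. ROWS is JSON, a list of rows, each an object of numbers: "gripper": the finger opening in m, from 0 to 0.0854; "tx", "ty", "tz": the shift along the tool's x, y, z in m; "spin": the turn about the tool's z in degrees. In form: [{"gripper": .., "tx": .., "ty": .., "tz": .., "spin": ..}, ...]. A call has exactly 8 rows; each row shifts and turns the commanded pose from where the row before left it, along the tool's axes as they then stand; what a row does not reach is not made up. A row lasts 1/10 s, in which the tool goes at most 50 mm and 8.59 degrees, less where a joint would pass 70% of its speed; a pose out of reach is approached as far as the arm can. A call is refused whole if a number of a shift passes 0.05 or a number of a turn 8.59, either way. A call with a gripper value outside its range is refused whole. The fingers move at their own pace and stop on an object; FORCE is the grip in N (left out, the last holds). Time passes only in rows, so rows that do not move let the fingers close, or fill a call up. It gives the time, the measured TCP pose, the force and the opening at its end, in the units of the state.
- sense(): the state, without advancing time (a new reading comes with each control period).
- grab_frame(name): name is "scene" or "top" or "wrist"; returns a dict with "pixels" (400x640x3 uint8, red, green, blue), "K" (3x3 intrinsics, pixels), "k1" (the pictures are not rectified: a ray, as slopes to the right and down, at radius r is drawn at 1 + k1 r^2 times it, then the intrinsics apply), "extrinsics" (4x4, takes a point from camera to world coordinates). Camera axes: x right, y down, z forward; pixel columns grow to the right and rows downward; lengths in mm; the calibration is good to about 2 mm. A picture is of the moment at which its call begins. There is no depth.
- sign_off(): hands the job in, once; it reports no verdict.
Trained networks look in the newest picture that a camera, given by its name, has taken for a name from the list of things; names that differ only in an ending like _2 or _b are one class to them, and where a whole thing is asked for, a point or a joint stands for the part that bears it (a point fixed in the world has none). Each returns a list of dicts, best first, with "conf" (0 to 1); they miss things now and then, are a little off and sometimes report something else, mostly with a low value. They report only what shows in the picture. A call takes as long as a camera call.
- masks_of(camera, target): "pixels" (400x640 bool, what is visible of it) and "centre" ([row, column] in pixels, amid what is visible of it).
The state is a dict: "clock": time; "qpos": joint angles; "qvel": joint speeds; "joint_efforts": joint torques, N m; "eef_pos": TCP position; "tcp_rot": TCP orientation; "contact_force": force on the tool from outside, world axes, zero at the start; "wrist_torque": the same for the moment, N m; "opening": opening from 0.0 (shut) to 1.0 (fully open).
Only numpy, scipy, OpenCV 4.12 (cv2) and the standard library are available. Lean on these libraries where they do the work, as an engineer would, in place of code of your own. Each camera call takes 0.05 s, during which the arm holds its last target.

## Working session

There is one attempt and no reset: what is moved stays moved. The work goes in short steps, Python scripts to look and compute and a shell command to move; the robot and the scene stay as the last step left them, time stands still between calls to the robot, and variables do not carry over. Pictures are saved under pics/ and viewed, and the job is handed in when it is done.

```bash
mkdir -p pics; python3 - <<'E'
from rig import *
import cv2,pickle
print(sense())
for n in("scene","top","wrist"):
    f=grab_frame(n); cv2.imwrite(f"pics/{n}0.png",f["pixels"][:,:,::-1]); pickle.dump(f,open(f"{n}0.pkl","wb"))
    print(n,f["K"],f["k1"],f["extrinsics"])
    for t in ("stop_key","key_left","key_right","handle","steriliser","warmer","canister","bottle","teat_rack"):
        m=masks_of(n,t); print(n,t,[(round(float(a["conf"]),2),a["centre"],int(a["pixels"].sum())) for a in m[:2]])
E
```

```text
{'clock': 0.0, 'qpos': array([ 1.14558289e+00,  3.53636079e-01,  1.63418059e+00, -9.72205447e-06,
        1.15521247e+00, -2.41102856e-03]), 'qvel': array([ 9.34135622e-05,  1.06319560e-03, -1.20700761e-03, -3.41403662e-05,
        1.29396166e-03, -2.68638507e-03]), 'joint_efforts': array([ 2.94370693e-06, -6.05258489e+01, -3.42074454e+01, -3.66763823e-05,
        9.49924404e-03,  1.15246965e-05]), 'eef_pos': array([256.24830734, 569.49785034, 230.5493549 ]), 'tcp_rot': array([-3.14015615e+00,  5.42544233e-06,  2.71879419e+00]), 'contact_force': array([-0.38111186,  0.26388103, -0.08567557]), 'wrist_torque': array([-0.04540939, -0.00586343, -0.02055371]), 'opening': 1.003068861480378}
scene [[423.76330546   0.         321.47329099]
 [  0.         423.76330546 201.19311577]
 [  0.           0.           1.        ]] -0.07509830681236879 [[ 9.91956549e-01 -9.54548172e-02  8.31299199e-02  4.45858003e+02]
 [-1.26531934e-01 -7.29890807e-01  6.71750757e-01 -8.92287259e+02]
 [-3.44608131e-03 -6.76866152e-01 -7.36098049e-01  1.17018206e+03]
 [ 0.00000000e+00  0.00000000e+00  0.00000000e+00  
[... 1202 characters left out ...]
.3, 433.1], 454)]
top teat_rack [(0.57, [231.8, 206.8], 1207)]
wrist [[331.29833928   0.         321.73164789]
 [  0.         331.29833928 193.22392965]
 [  0.           0.           1.        ]] -0.02113326533238167 [[ 4.11067409e-01  8.70704186e-01  2.69995938e-01  1.86467759e+02]
 [ 9.11604848e-01 -3.92483696e-01 -1.22201267e-01  6.01199865e+02]
 [-4.32151455e-04  2.96362564e-01 -9.55075413e-01  3.74334746e+02]
 [ 0.00000000e+00  0.00000000e+00  0.00000000e+00  1.00000000e+00]]
wrist stop_key []
wrist key_left []
wrist key_right []
wrist handle []
wrist steriliser [(0.59, [392.6, 139.3], 396)]
wrist warmer []
wrist canister []
wrist bottle []
wrist teat_rack [(0.86, [336.1, 269.4], 5408)]
```

View pics/scene0.png

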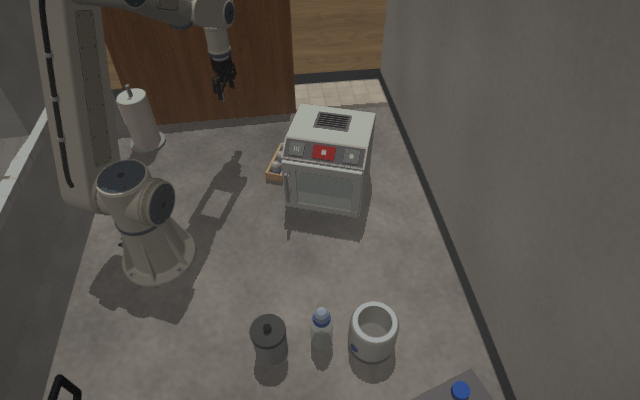

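View pics/top0.png

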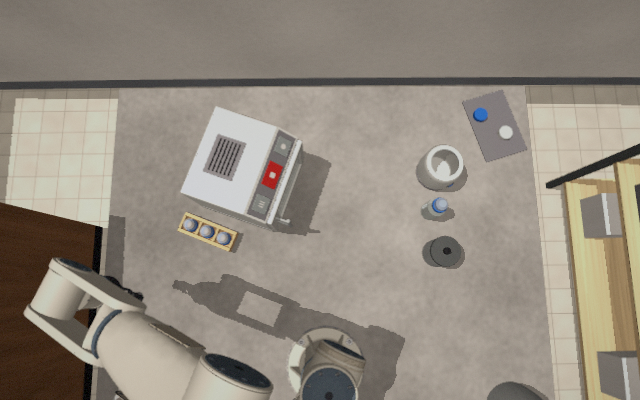

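Scene view: the steriliser is at about (330,160), with the red key at (325,152) and the handle bar near (287,187). Top view: the red key is at (274,175), and warmer, bottle and canister are well away at columns 430–445. I'll fit the steriliser pose from the keys in both views.

```bash
cat > h.py <<'E'
import numpy as np,pickle,cv2
def proj(f,P):
    P=np.atleast_2d(np.array(P,float)); E=f["extrinsics"]; c=(P-E[:3,3])@E[:3,:3]
    s=c[:,:2]/c[:,2:]; r2=(s**2).sum(1,keepdims=True); s=s*(1+f["k1"]*r2)
    K=f["K"]; return s*[K[0,0],K[1,1]]+[K[0,2],K[1,2]]
n35=np.radians(35)
N=np.array([-np.sin(n35),0,np.cos(n35)])
KEY=np.array([-99.5,0,256.5])+4.5*N
def pose(p):
    x,y,a=p; c,s=np.cos(a),np.sin(a); R=np.array([[c,-s,0],[s,c,0],[0,0,1]]); return R,np.array([x,y,0])
def W(p,L):
    R,t=pose(p); return np.atleast_2d(L)@R.T+t
E
python3 - <<'E'
from h import *
from scipy.optimize import least_squares
T=pickle.load(open("top0.pkl","rb"));S=pickle.load(open("scene0.pkl","rb"))
L=[KEY,KEY+[0,92,0],KEY-[0,92,0]]
t=[[274,175],[260.4,206.4],[282.4,143.6]];s=[[325,152.6],[298.1,147.1],[350.4,156.4]]
f=lambda p:np.r_[(proj(T,W(p,L))-t).ravel(),(proj(S,W(p,L))-s).ravel()]
b=min((least_squares(f,[500,100,a]) for a in np.arange(0,6.3,.7)),key=lambda r:r.cost)
print(b.x,b.fun.round(1)); p=b.x
box=[[x,y,278] for x in(-69,130) for y in(-140,140)]+[[-130,y,235] for y in(-140,140)]
hb=[[-188,108,220],[-188,108,90]]
for n,F in(("top",T),("scene",S)):
    im=F["pixels"][:,:,::-1].copy()
    im=cv2.resize(im,None,fx=4,fy=4,interpolation=cv2.INTER_CUBIC)
    for P,c in((L,(0,255,0)),(box,(255,0,0)),(hb,(0,0,255))):
        for q in proj(F,W(p,P)): cv2.circle(im,tuple(int(v) for v in q*4+1.5),3,c,-1)
    c=(proj(F,W(p,KEY))[0]*4).astype(int); cv2.imwrite(f"pics/{n}1.png",im[max(0,c[1]-290):c[1]+290,c[0]-390:c[0]+390])
E
```

```text
[617.40297239 247.74901925   1.22623984] [-1.9 -0.9  0.7 -3.   0.5  2.  -1.4 -0.1 -1.7  1.5  1.   0.1]
```

View pics/top1.png

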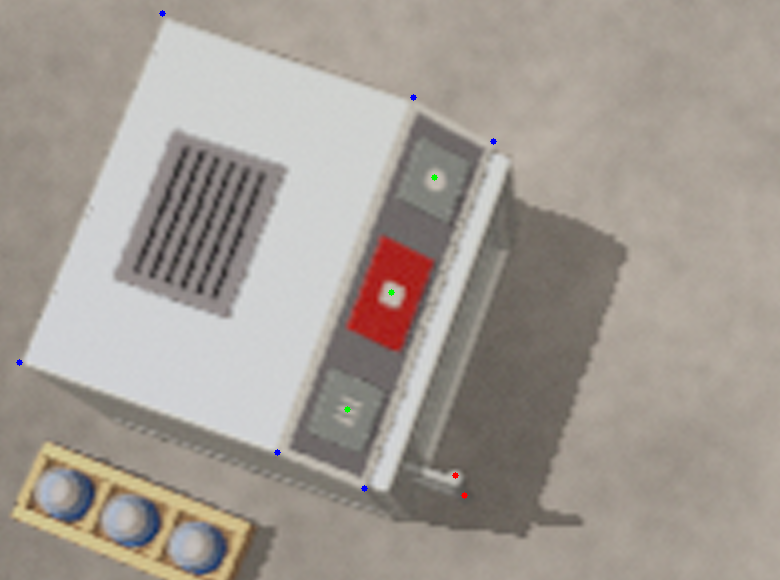

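View pics/scene1.png

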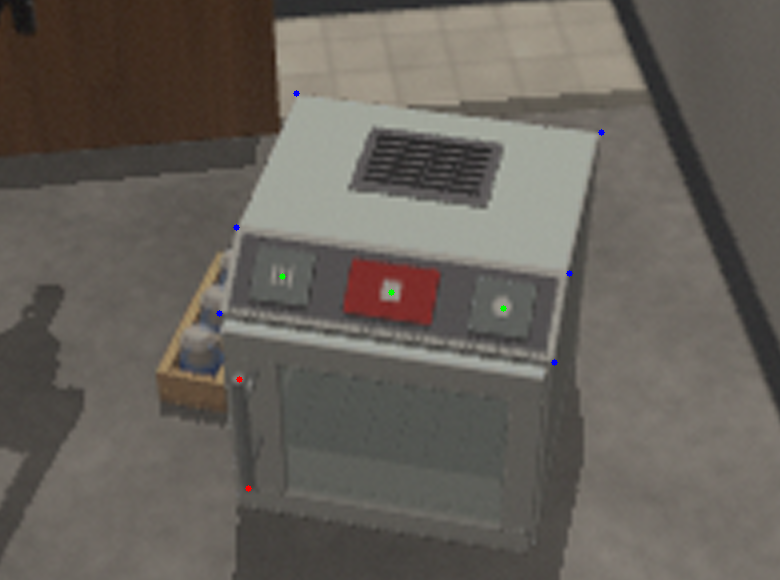

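The fitted key centres land on the key marks and the box corners agree to about 1 px. I'll refine with the corners and list the obstacles' positions.

```bash
python3 - <<'E'
from h import *
from scipy.optimize import least_squares
T=pickle.load(open("top0.pkl","rb"));S=pickle.load(open("scene0.pkl","rb"))
p0=[617.403,247.749,1.22624]
L=[KEY,KEY+[0,92,0],KEY-[0,92,0],[130,-140,278],[-69,-140,278],[130,140,278],[-69,140,278]]
def un(F,u):
    c=(proj(F,W(p0,KEY))[0]*4).astype(int); return (np.array(u,float)+[c[0]-390,max(0,c[1]-290)]-1.5)/4
t=un(T,[[392,293],[346,410],[434,179],[166,19],[413,102],[24,363],[283,450]])
s=un(S,[[392,292],[283,275],[503,307],[600,134],[567,275],[298,94],[238,230]])
f=lambda p:np.r_[(proj(T,W(p,L))-t).ravel(),(proj(S,W(p,L))-s).ravel()]
b=least_squares(f,p0); p=b.x;print(p,b.fun.round(1))
for n,l in dict(key=KEY,N=0,tcp_contact=KEY+[-11,0,0],handle=[-188,108,220],hinge=[-130,-136,220]).items():
    if n!="N": print(n,W(p,l).round(1))
g=lambda F,u,z:least_squares(lambda q:(proj(F,[q[0],q[1],z])[0]-u),[500,0]).x.round()
for n,u,z in(("warmer",(440,165),70),("canister",(441.5,250),75),("bottle",(433,210),90),("rack",(207,232),40)): print(n,g(T,u,z))
E
python3 -m inch '[{"gripper":0,"tz":-0.0125,"spin":8.55},{"gripper":0,"tz":-0.0125,"spin":8.55},{"gripper":0,"tz":-0.0125,"spin":8.55},{"gripper":0,"tz":-0.0125,"spin":8.55},{"gripper":0,"tz":-0.0125,"spin":8.55},{"gripper":0,"tz":-0.0125,"spin":8.55},{"gripper":0,"tz":-0.0125,"spin":8.55},{"gripper":0,"tz":-0.0125,"spin":8.55}]' 40
```

```text
[616.68633292 246.83866174   1.22655409] [ 0.3 -0.   0.8  0.   0.5 -0.1 -0.5 -1.1  0.4 -0.9 -0.9  0.  -1.   1.
 -0.2  0.3 -0.2  0.7 -0.1  0.5  0.1 -0.3  0.5 -0.1 -0.6  0.1 -0.6 -0.4]
key [[582.2 150.7 260.2]]
tcp_contact [[578.5 140.4 260.2]]
handle [[451.6 106.3 220. ]]
hinge [[700.8  78.6 220. ]]
warmer [ 654. -398.]
canister [ 368. -385.]
bottle [ 498. -360.]
rack [437. 390.]$[0]: bad value
```

```bash

python3 -m inch '[{"gripper":0.0,"tx":0.0,"ty":0.0,"tz":-0.0125,"spin":8.55},{"gripper":0.0,"tx":0.0,"ty":0.0,"tz":-0.0125,"spin":8.55},{"gripper":0.0,"tx":0.0,"ty":0.0,"tz":-0.0125,"spin":8.55},{"gripper":0.0,"tx":0.0,"ty":0.0,"tz":-0.0125,"spin":8.55},{"gripper":0.0,"tx":0.0,"ty":0.0,"tz":-0.0125,"spin":8.55},{"gripper":0.0,"tx":0.0,"ty":0.0,"tz":-0.0125,"spin":8.55},{"gripper":0.0,"tx":0.0,"ty":0.0,"tz":-0.0125,"spin":8.55},{"gripper":0.0,"tx":0.0,"ty":0.0,"tz":-0.0125,"spin":8.55}]' 40
```

```text
clock: 2.3
eef_pos: [256.4, 569.9, 331.8]
tcp_rot: [-3.142, 0.0, 1.519]
contact_force: [0.5, -0.4, 0.4]
opening: 0.002
```

```bash

python3 -m inch '[{"gripper":0.0,"tx":0.0,"ty":0.0,"tz":0.0,"spin":8.4},{"gripper":0.0,"tx":0.0,"ty":0.0,"tz":0.0,"spin":8.4},{"gripper":0.0,"tx":-0.0246,"ty":0.0373,"tz":0.0,"spin":0.0},{"gripper":0.0,"tx":-0.0246,"ty":0.0373,"tz":0.0,"spin":0.0},{"gripper":0.0,"tx":-0.0246,"ty":0.0373,"tz":0.0,"spin":0.0},{"gripper":0.0,"tx":-0.0246,"ty":0.0373,"tz":0.0,"spin":0.0},{"gripper":0.0,"tx":-0.0246,"ty":0.0373,"tz":0.0,"spin":0.0},{"gripper":0.0,"tx":-0.0246,"ty":0.0373,"tz":0.0,"spin":0.0}]'
python3 -m inch '[{"gripper":0.0,"tx":-0.0246,"ty":0.0373,"tz":0.0,"spin":0.0},{"gripper":0.0,"tx":-0.0246,"ty":0.0373,"tz":0.0,"spin":0.0},{"gripper":0.0,"tx":-0.0246,"ty":0.0373,"tz":0.0,"spin":0.0},{"gripper":0.0,"tx":-0.0246,"ty":0.0373,"tz":0.0,"spin":0.0},{"gripper":0.0,"tx":-0.0246,"ty":0.0373,"tz":0.0,"spin":0.0},{"gripper":0.0,"tx":-0.0246,"ty":0.0373,"tz":0.0,"spin":0.0},{"gripper":0.0,"tx":0.0,"ty":0.0,"tz":0.0,"spin":0.0},{"gripper":0.0,"tx":0.0,"ty":0.0,"tz":0.0,"spin":0.0}]'
python3 - <<'E'
from rig import *
import cv2,pickle
f=grab_frame("wrist"); cv2.imwrite("pics/wrist2.png",f["pixels"][:,:,::-1]); pickle.dump(f,open("wrist2.pkl","wb"))
print(sense()["contact_force"],[(a["conf"],a["centre"]) for a in masks_of("wrist","stop_key")])
E
```

```text
clock: 3.1
eef_pos: [419.2, 354.8, 331.5]
tcp_rot: [3.141, -0.0, 1.232]
contact_force: [0.7, 0.6, -0.1]
opening: -0.002
clock: 3.9
eef_pos: [580.6, 141.9, 331.0]
tcp_rot: [-3.141, 0.0, 1.23]
contact_force: [-0.3, 0.0, -0.4]
opening: 0.004
[-0.62301107  0.62194612  0.03928637] [(0.74, [187.4, 318.8]), (0.54, [105.2, 319.4])]
```

View pics/wrist2.png

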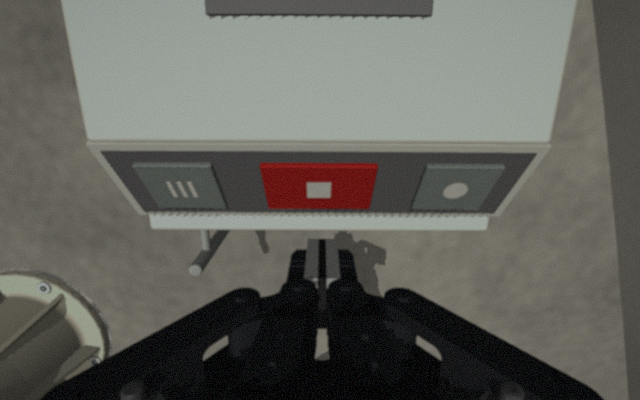

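The wrist view shows the red key's mark at (319,189), in line with the closed fingers at column 322, and the handle's top end at (195,270). Next I check the fit against this view.

```bash
python3 - <<'E'
from h import *
F=pickle.load(open("wrist2.pkl","rb"))
p=[616.686,246.839,1.22655]
L=[KEY,KEY+[0,92,0],KEY-[0,92,0],[-69,140,278],[-69,-140,278],[-188,108,220]]
print(proj(F,W(p,L)).round(1))
R=pose(p)[0]; print(R.T@(np.array([580.6,141.9,331])-[p[0],p[1],0]))
E
```

```text
[[321.1 193.5]
 [185.6 193.2]
 [456.7 193.8]
 [ 88.6 149.3]
 [553.8 150.4]
 [197.4 273.4]]
[-110.9608041    -1.44674456  331.        ]
```

```bash

python3 -m inch '[{"gripper":0.0,"tx":-0.003,"ty":-0.001,"tz":0.01,"spin":0.0},{"gripper":0.0,"tx":-0.003,"ty":-0.001,"tz":0.02,"spin":0.0},{"gripper":0.0,"tx":0.0,"ty":0.0,"tz":0.018,"spin":0.0},{"gripper":0.0,"tx":0.0,"ty":0.0,"tz":0.01,"spin":0.0},{"gripper":0.0,"tx":0.0,"ty":0.0,"tz":0.003,"spin":0.0},{"gripper":0.0,"tx":0.0,"ty":0.0,"tz":0.0,"spin":0.0},{"gripper":0.0,"tx":0.0,"ty":0.0,"tz":0.0,"spin":0.0},{"gripper":0.0,"tx":0.0,"ty":0.0,"tz":0.0,"spin":0.0}]'
python3 - <<'E'
from rig import *
import cv2,pickle
f=grab_frame("wrist"); cv2.imwrite("pics/wrist3.png",f["pixels"][:,:,::-1])
print(sense()["contact_force"],sense()["eef_pos"])
E
```

```text
clock: 4.8
eef_pos: [577.0, 137.9, 271.1]
tcp_rot: [3.14, -0.001, 1.232]
contact_force: [0.7, 0.0, -0.2]
opening: -0.0
[ 0.06426266  0.03518289 -0.36689905] [576.90541321 137.83370166 271.04453579]
```

View pics/wrist3.png

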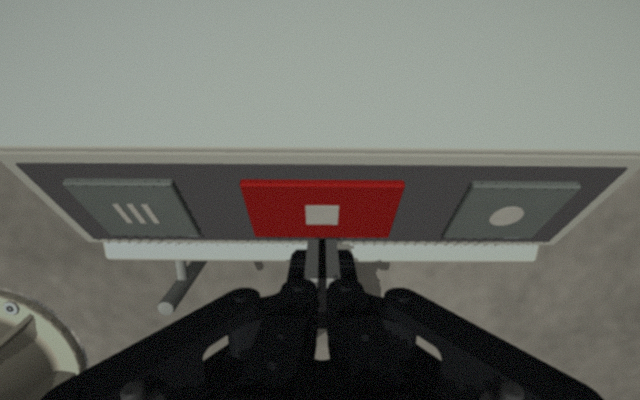

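```bash
python3 - <<'E'
from h import *
from rig import *
F=grab_frame("wrist"); 
p=[616.686,246.839,1.22655]
R,t=pose(p); q=R.T@(sense()["eef_pos"]-t); print(q)
for d in(-11,0,11): print(d,proj(F,W(p,q+[d,0,0])).round(1), proj(F,W(p,q+[d,14,0])).round(1))
for u in(-23,23): print(proj(F,W(p,KEY+u*np.array([np.cos(n35),0,np.sin(n35)]))))
E
```

```text
[-116.09467957    0.7238916   270.93594509]
-11 [[323.5 275.2]] [[295.  275.1]]
0 [[323.6 255.1]] [[294.5 255. ]]
11 [[323.8 234.1]] [[294. 234.]]
[[324.61115978 242.43854319]]
[[325.72958677 191.22446394]]
```

```bash

python3 -m inch '[{"gripper":0.0,"tx":0.00057,"ty":0.0,"tz":0.00082,"spin":0.0},{"gripper":0.0,"tx":0.00057,"ty":0.0,"tz":0.00082,"spin":0.0},{"gripper":0.0,"tx":0.00057,"ty":0.0,"tz":0.00082,"spin":0.0},{"gripper":0.0,"tx":0.00057,"ty":0.0,"tz":0.00082,"spin":0.0},{"gripper":0.0,"tx":0.00057,"ty":0.0,"tz":0.00082,"spin":0.0},{"gripper":0.0,"tx":0.00057,"ty":0.0,"tz":0.00082,"spin":0.0},{"gripper":0.0,"tx":0.0,"ty":0.0,"tz":0.0,"spin":0.0},{"gripper":0.0,"tx":0.0,"ty":0.0,"tz":0.0,"spin":0.0}]'
python3 -m inch '[{"gripper":0.0,"tx":0.00017,"ty":0.0,"tz":0.00025,"spin":0.0},{"gripper":0.0,"tx":0.00017,"ty":0.0,"tz":0.00025,"spin":0.0},{"gripper":0.0,"tx":0.00017,"ty":0.0,"tz":0.00025,"spin":0.0},{"gripper":0.0,"tx":0.00017,"ty":0.0,"tz":0.00025,"spin":0.0},{"gripper":0.0,"tx":0.00017,"ty":0.0,"tz":0.00025,"spin":0.0},{"gripper":0.0,"tx":0.0,"ty":0.0,"tz":0.0,"spin":0.0},{"gripper":0.0,"tx":0.0,"ty":0.0,"tz":0.0,"spin":0.0},{"gripper":0.0,"tx":0.0,"ty":0.0,"tz":0.0,"spin":0.0}]'
```

```text
clock: 5.7
eef_pos: [577.6, 140.9, 265.3]
tcp_rot: [-3.142, 0.0, 1.232]
contact_force: [-0.7, 0.2, 0.1]
opening: 0.001
clock: 6.5
eef_pos: [577.9, 141.8, 264.1]
tcp_rot: [3.142, -0.0, 1.232]
contact_force: [0.1, -0.1, -0.3]
opening: 0.001
```

```bash

python3 -m inch '[{"gripper":0.0,"tx":0.00012,"ty":0.0,"tz":0.00016,"spin":0.0},{"gripper":0.0,"tx":0.00012,"ty":0.0,"tz":0.00016,"spin":0.0},{"gripper":0.0,"tx":0.00012,"ty":0.0,"tz":0.00016,"spin":0.0},{"gripper":0.0,"tx":0.00012,"ty":0.0,"tz":0.00016,"spin":0.0},{"gripper":0.0,"tx":0.00012,"ty":0.0,"tz":0.00016,"spin":0.0},{"gripper":0.0,"tx":0.0,"ty":0.0,"tz":0.0,"spin":0.0},{"gripper":0.0,"tx":0.0,"ty":0.0,"tz":0.0,"spin":0.0},{"gripper":0.0,"tx":0.0,"ty":0.0,"tz":0.0,"spin":0.0}]'
```

```text
clock: 7.3
eef_pos: [578.2, 142.3, 263.3]
tcp_rot: [3.141, -0.0, 1.232]
contact_force: [1.3, -0.2, -0.2]
opening: 0.002
```

```bash

python3 -m inch '[{"gripper":0.0,"tx":0.00012,"ty":0.0,"tz":0.00016,"spin":0.0},{"gripper":0.0,"tx":0.00012,"ty":0.0,"tz":0.00016,"spin":0.0},{"gripper":0.0,"tx":0.00012,"ty":0.0,"tz":0.00016,"spin":0.0},{"gripper":0.0,"tx":0.00012,"ty":0.0,"tz":0.00016,"spin":0.0},{"gripper":0.0,"tx":0.00012,"ty":0.0,"tz":0.00016,"spin":0.0},{"gripper":0.0,"tx":0.0,"ty":0.0,"tz":0.0,"spin":0.0},{"gripper":0.0,"tx":0.0,"ty":0.0,"tz":0.0,"spin":0.0},{"gripper":0.0,"tx":0.0,"ty":0.0,"tz":0.0,"spin":0.0}]'
```

```text
clock: 8.1
eef_pos: [578.3, 142.9, 262.5]
tcp_rot: [3.142, -0.0, 1.232]
contact_force: [0.6, -0.6, 0.1]
opening: 0.002
```

```bash

python3 -m inch '[{"gripper":0.0,"tx":0.00012,"ty":0.0,"tz":0.00016,"spin":0.0},{"gripper":0.0,"tx":0.00012,"ty":0.0,"tz":0.00016,"spin":0.0},{"gripper":0.0,"tx":0.00012,"ty":0.0,"tz":0.00016,"spin":0.0},{"gripper":0.0,"tx":0.00012,"ty":0.0,"tz":0.00016,"spin":0.0},{"gripper":0.0,"tx":0.0,"ty":0.0,"tz":0.0,"spin":0.0},{"gripper":0.0,"tx":0.0,"ty":0.0,"tz":0.0,"spin":0.0},{"gripper":0.0,"tx":0.0,"ty":0.0,"tz":0.0,"spin":0.0},{"gripper":0.0,"tx":0.0,"ty":0.0,"tz":0.0,"spin":0.0}]'
```

```text
clock: 8.9
eef_pos: [578.5, 143.3, 261.9]
tcp_rot: [3.142, -0.0, 1.232]
contact_force: [0.1, 0.2, -0.3]
opening: 0.001
```

```bash
python3 -m inch '[{"gripper":0.0,"tx":0.00012,"ty":0.0,"tz":0.00016,"spin":0.0},{"gripper":0.0,"tx":0.00012,"ty":0.0,"tz":0.00016,"spin":0.0},{"gripper":0.0,"tx":0.0,"ty":0.0,"tz":0.0,"spin":0.0},{"gripper":0.0,"tx":0.0,"ty":0.0,"tz":0.0,"spin":0.0},{"gripper":0.0,"tx":0.0,"ty":0.0,"tz":0.0,"spin":0.0},{"gripper":0.0,"tx":0.0,"ty":0.0,"tz":0.0,"spin":0.0},{"gripper":0.0,"tx":0.0,"ty":0.0,"tz":0.0,"spin":0.0},{"gripper":0.0,"tx":0.0,"ty":0.0,"tz":0.0,"spin":0.0}]'
```

```text
clock: 9.7
eef_pos: [578.6, 143.6, 261.6]
tcp_rot: [3.142, -0.0, 1.232]
contact_force: [0.1, 0.1, 0.0]
opening: -0.0
```

```bash

python3 -m inch '[{"gripper":0.0,"tx":0.00012,"ty":0.0,"tz":0.00016,"spin":0.0},{"gripper":0.0,"tx":0.00012,"ty":0.0,"tz":0.00016,"spin":0.0},{"gripper":0.0,"tx":0.00012,"ty":0.0,"tz":0.00016,"spin":0.0},{"gripper":0.0,"tx":0.00012,"ty":0.0,"tz":0.00016,"spin":0.0},{"gripper":0.0,"tx":0.0,"ty":0.0,"tz":0.0,"spin":0.0},{"gripper":0.0,"tx":0.0,"ty":0.0,"tz":0.0,"spin":0.0},{"gripper":0.0,"tx":0.0,"ty":0.0,"tz":0.0,"spin":0.0},{"gripper":0.0,"tx":0.0,"ty":0.0,"tz":0.0,"spin":0.0}]'
```

```text
clock: 10.5
eef_pos: [578.8, 144.0, 260.9]
tcp_rot: [3.142, 0.0, 1.232]
contact_force: [-0.3, 0.0, -0.1]
opening: -0.002
```

```bash
python3 - <<'E'
from rig import *
import cv2
f=grab_frame("wrist"); cv2.imwrite("pics/wrist4.png",f["pixels"][:,:,::-1])
print(sense()["contact_force"],sense()["eef_pos"])
E
```

```text
[-0.02954369  0.39510967  0.09451447] [578.72778298 144.01023801 260.93546719]
```

View pics/wrist4.png

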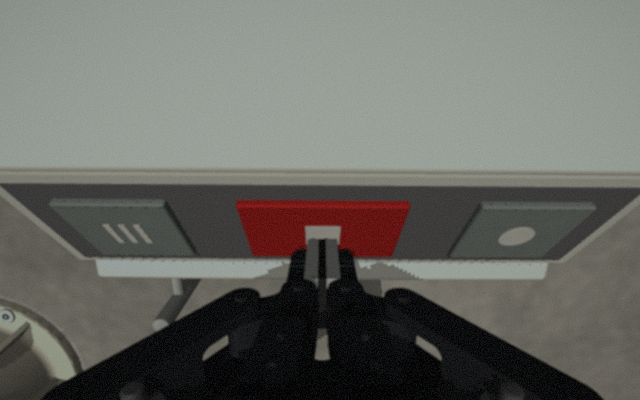

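The fingertips now reach (322,238), over the lower half of the white mark and centred on the red key, well away from the grey keys at columns 195 and 450. There's no contact yet, so I continue.

```bash

python3 -m inch '[{"gripper":0.0,"tx":0.00012,"ty":0.0,"tz":0.00016,"spin":0.0},{"gripper":0.0,"tx":0.00012,"ty":0.0,"tz":0.00016,"spin":0.0},{"gripper":0.0,"tx":0.00012,"ty":0.0,"tz":0.00016,"spin":0.0},{"gripper":0.0,"tx":0.00012,"ty":0.0,"tz":0.00016,"spin":0.0},{"gripper":0.0,"tx":0.0,"ty":0.0,"tz":0.0,"spin":0.0},{"gripper":0.0,"tx":0.0,"ty":0.0,"tz":0.0,"spin":0.0},{"gripper":0.0,"tx":0.0,"ty":0.0,"tz":0.0,"spin":0.0},{"gripper":0.0,"tx":0.0,"ty":0.0,"tz":0.0,"spin":0.0}]'
```

```text
clock: 11.35
eef_pos: [578.9, 144.5, 260.3]
tcp_rot: [-3.142, 0.0, 1.232]
contact_force: [-0.5, 1.0, 0.7]
opening: 0.0
```

```bash

python3 -m inch '[{"gripper":0.0,"tx":0.00012,"ty":0.0,"tz":0.00016,"spin":0.0},{"gripper":0.0,"tx":0.00012,"ty":0.0,"tz":0.00016,"spin":0.0},{"gripper":0.0,"tx":0.0,"ty":0.0,"tz":0.0,"spin":0.0},{"gripper":0.0,"tx":0.0,"ty":0.0,"tz":0.0,"spin":0.0},{"gripper":0.0,"tx":0.0,"ty":0.0,"tz":0.0,"spin":0.0},{"gripper":0.0,"tx":0.0,"ty":0.0,"tz":0.0,"spin":0.0},{"gripper":0.0,"tx":0.0,"ty":0.0,"tz":0.0,"spin":0.0},{"gripper":0.0,"tx":0.0,"ty":0.0,"tz":0.0,"spin":0.0}]'
```

```text
clock: 12.15
eef_pos: [579.0, 144.7, 259.9]
tcp_rot: [3.142, -0.0, 1.232]
contact_force: [-0.2, 0.1, -0.8]
opening: 0.002
```

```bash

python3 -m inch '[{"gripper":0.0,"tx":0.00012,"ty":0.0,"tz":0.00016,"spin":0.0},{"gripper":0.0,"tx":0.00012,"ty":0.0,"tz":0.00016,"spin":0.0},{"gripper":0.0,"tx":0.00012,"ty":0.0,"tz":0.00016,"spin":0.0},{"gripper":0.0,"tx":0.0,"ty":0.0,"tz":0.0,"spin":0.0},{"gripper":0.0,"tx":0.0,"ty":0.0,"tz":0.0,"spin":0.0},{"gripper":0.0,"tx":0.0,"ty":0.0,"tz":0.0,"spin":0.0},{"gripper":0.0,"tx":0.0,"ty":0.0,"tz":0.0,"spin":0.0},{"gripper":0.0,"tx":0.0,"ty":0.0,"tz":0.0,"spin":0.0}]'
```

```text
clock: 12.95
eef_pos: [579.1, 145.0, 259.5]
tcp_rot: [-3.142, 0.0, 1.232]
contact_force: [-0.6, -0.3, -1.1]
opening: -0.0
```

```bash

python3 -m inch '[{"gripper":0.0,"tx":0.00012,"ty":0.0,"tz":0.00016,"spin":0.0},{"gripper":0.0,"tx":0.00012,"ty":0.0,"tz":0.00016,"spin":0.0},{"gripper":0.0,"tx":0.00012,"ty":0.0,"tz":0.00016,"spin":0.0},{"gripper":0.0,"tx":0.0,"ty":0.0,"tz":0.0,"spin":0.0},{"gripper":0.0,"tx":0.0,"ty":0.0,"tz":0.0,"spin":0.0},{"gripper":0.0,"tx":0.0,"ty":0.0,"tz":0.0,"spin":0.0},{"gripper":0.0,"tx":0.0,"ty":0.0,"tz":0.0,"spin":0.0},{"gripper":0.0,"tx":0.0,"ty":0.0,"tz":0.0,"spin":0.0}]'
```

```text
clock: 13.75
eef_pos: [579.2, 145.3, 259.0]
tcp_rot: [3.142, 0.0, 1.232]
contact_force: [-0.9, -0.4, 0.1]
opening: -0.001
```

```bash

python3 -m inch '[{"gripper":0.0,"tx":0.00012,"ty":0.0,"tz":0.00016,"spin":0.0},{"gripper":0.0,"tx":0.00012,"ty":0.0,"tz":0.00016,"spin":0.0},{"gripper":0.0,"tx":0.00012,"ty":0.0,"tz":0.00016,"spin":0.0},{"gripper":0.0,"tx":0.00012,"ty":0.0,"tz":0.00016,"spin":0.0},{"gripper":0.0,"tx":0.0,"ty":0.0,"tz":0.0,"spin":0.0},{"gripper":0.0,"tx":0.0,"ty":0.0,"tz":0.0,"spin":0.0},{"gripper":0.0,"tx":0.0,"ty":0.0,"tz":0.0,"spin":0.0},{"gripper":0.0,"tx":0.0,"ty":0.0,"tz":0.0,"spin":0.0}]'
```

```text
clock: 14.55
eef_pos: [579.3, 145.7, 258.5]
tcp_rot: [3.141, 0.0, 1.232]
contact_force: [-2.2, -3.1, 5.5]
opening: 0.001
```

```bash

python3 -m inch '[{"gripper":0.0,"tx":0.00012,"ty":0.0,"tz":0.00016,"spin":0.0},{"gripper":0.0,"tx":0.00012,"ty":0.0,"tz":0.00016,"spin":0.0},{"gripper":0.0,"tx":0.00012,"ty":0.0,"tz":0.00016,"spin":0.0},{"gripper":0.0,"tx":0.0,"ty":0.0,"tz":0.0,"spin":0.0},{"gripper":0.0,"tx":0.0,"ty":0.0,"tz":0.0,"spin":0.0},{"gripper":0.0,"tx":0.0,"ty":0.0,"tz":0.0,"spin":0.0},{"gripper":0.0,"tx":0.0,"ty":0.0,"tz":0.0,"spin":0.0},{"gripper":0.0,"tx":0.0,"ty":0.0,"tz":0.0,"spin":0.0}]'
```

```text
clock: 15.35
eef_pos: [579.4, 145.8, 258.3]
tcp_rot: [3.141, 0.001, 1.232]
contact_force: [-3.4, -4.6, 7.5]
opening: 0.004
```

Contact. The normal push is about 9.3 N, inside the window, so I hold it.

```bash
H='x'
python3 -m inch '[{"gripper":0.0,"tx":0.00006,"ty":0.0,"tz":0.00008,"spin":0.0},{"gripper":0.0,"tx":0.0,"ty":0.0,"tz":0.0,"spin":0.0},{"gripper":0.0,"tx":0.0,"ty":0.0,"tz":0.0,"spin":0.0},{"gripper":0.0,"tx":0.0,"ty":0.0,"tz":0.0,"spin":0.0},{"gripper":0.0,"tx":0.0,"ty":0.0,"tz":0.0,"spin":0.0},{"gripper":0.0,"tx":0.0,"ty":0.0,"tz":0.0,"spin":0.0},{"gripper":0.0,"tx":0.0,"ty":0.0,"tz":0.0,"spin":0.0},{"gripper":0.0,"tx":0.0,"ty":0.0,"tz":0.0,"spin":0.0}]'
```

```text
clock: 16.15
eef_pos: [579.5, 145.8, 258.3]
tcp_rot: [3.141, 0.0, 1.232]
contact_force: [-3.2, -5.0, 8.6]
opening: -0.002
```

```bash

python3 -m inch '[{"gripper":0.0,"tx":0.0,"ty":0.0,"tz":0.0,"spin":0.0},{"gripper":0.0,"tx":0.0,"ty":0.0,"tz":0.0,"spin":0.0},{"gripper":0.0,"tx":0.0,"ty":0.0,"tz":0.0,"spin":0.0},{"gripper":0.0,"tx":0.0,"ty":0.0,"tz":0.0,"spin":0.0},{"gripper":0.0,"tx":0.0,"ty":0.0,"tz":0.0,"spin":0.0},{"gripper":0.0,"tx":0.0,"ty":0.0,"tz":0.0,"spin":0.0},{"gripper":0.0,"tx":0.0,"ty":0.0,"tz":0.0,"spin":0.0},{"gripper":0.0,"tx":0.0,"ty":0.0,"tz":0.0,"spin":0.0}]'
```

```text
clock: 16.95
eef_pos: [579.5, 145.8, 258.3]
tcp_rot: [3.141, 0.001, 1.232]
contact_force: [-2.9, -4.5, 7.1]
opening: 0.002
```

```bash

python3 -m inch '[{"gripper":0.0,"tx":0.0,"ty":0.0,"tz":0.0,"spin":0.0},{"gripper":0.0,"tx":0.0,"ty":0.0,"tz":0.0,"spin":0.0},{"gripper":0.0,"tx":0.0,"ty":0.0,"tz":0.0,"spin":0.0},{"gripper":0.0,"tx":0.0,"ty":0.0,"tz":0.0,"spin":0.0},{"gripper":0.0,"tx":0.0,"ty":0.0,"tz":0.0,"spin":0.0},{"gripper":0.0,"tx":0.0,"ty":0.0,"tz":0.0,"spin":0.0},{"gripper":0.0,"tx":0.0,"ty":0.0,"tz":0.0,"spin":0.0},{"gripper":0.0,"tx":0.0,"ty":0.0,"tz":0.0,"spin":0.0}]'
python3 -m inch '[{"gripper":0.0,"tx":-0.0012,"ty":0.0,"tz":-0.0016,"spin":0.0},{"gripper":0.0,"tx":-0.006,"ty":0.0,"tz":-0.008,"spin":0.0},{"gripper":0.0,"tx":-0.01,"ty":0.0,"tz":-0.015,"spin":0.0},{"gripper":0.0,"tx":-0.01,"ty":0.0,"tz":-0.015,"spin":0.0},{"gripper":0.0,"tx":-0.01,"ty":0.0,"tz":-0.01,"spin":0.0},{"gripper":0.0,"tx":-0.01,"ty":0.0,"tz":0.0,"spin":0.0},{"gripper":0.0,"tx":0.0,"ty":0.0,"tz":0.0,"spin":0.0},{"gripper":0.0,"tx":0.0,"ty":0.0,"tz":0.0,"spin":0.0}]'
python3 - <<'E'
from rig import *
import cv2,pickle
for n in("wrist","scene"):
    f=grab_frame(n); cv2.imwrite(f"pics/{n}5.png",f["pixels"][:,:,::-1]); pickle.dump(f,open(n+"5.pkl","wb"))
s=sense();print(s["contact_force"],s["eef_pos"],s["tcp_rot"],s["qpos"])
E
```

```text
clock: 17.75
eef_pos: [579.4, 145.8, 258.2]
tcp_rot: [3.141, 0.001, 1.232]
contact_force: [-2.7, -4.8, 7.6]
opening: 0.003
clock: 18.55
eef_pos: [563.5, 101.3, 307.0]
tcp_rot: [-3.141, 0.0, 1.231]
contact_force: [-0.9, -0.2, -0.2]
opening: -0.002
[0.1225683  0.81935012 0.30566975] [563.61418289 101.80275729 306.78158849] [-3.14071476e+00  2.82058808e-04  1.23171769e+00] [1.75967276e-01 2.08148308e-01 1.65911935e+00 1.95436494e-04
 1.27522794e+00 5.14989022e-01]
```

View pics/wrist5.png

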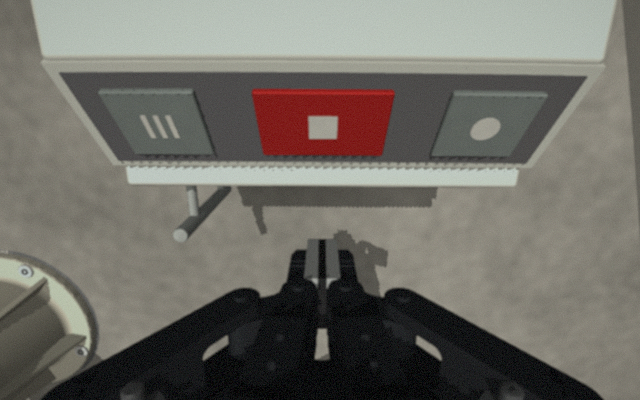

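View pics/scene5.png

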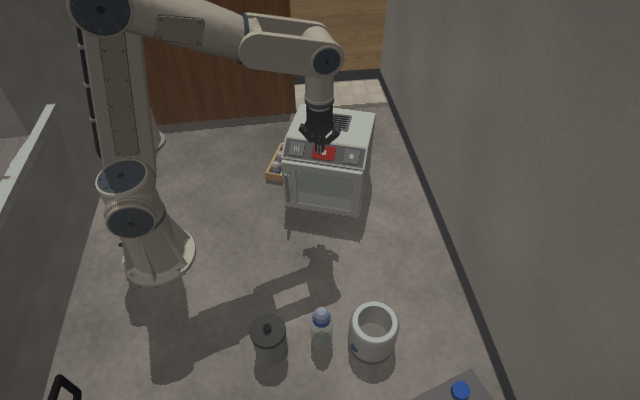

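No visible cycle indicator on the machine; all held readings had 8.8–10.3 N normal, for over 2 s. The handle's top end shows at (181,235) in the wrist view. Locating it.

```bash
python3 - <<'E'
from h import *
from scipy.optimize import least_squares
p=[616.686,246.839,1.22655]
for n,u in(("wrist5",(181,235)),("wrist2",(195,270)),("top0",None),("scene0",None)):
    F=pickle.load(open(n+".pkl","rb"))
    print(n,proj(F,W(p,[-188,108,220])).round(1))
    if u: 
        q=least_squares(lambda q:(proj(F,[q[0],q[1],220])[0]-u),[450,100]).x; print(q)
        h=q
R=pose(p)[0]
d=np.array([*h,0])-[563.6,101.8,0]; y=1.2317
print("tool dx,dy",d@[np.cos(y),np.sin(y),0],d@[np.sin(y),-np.cos(y),0])
E
```

```text
wrist5 [[182.8 239.1]]
[451.80337323 109.866736  ]
wrist2 [[197.4 273.4]]
[451.09002278 110.04932916]
top0 [[288.3 220.3]]
scene0 [[285.2 174.5]]
tool dx,dy -29.645181422287227 -108.84718472848816
```

```bash

python3 -m inch '[{"gripper":0.05,"tx":-0.0075,"ty":-0.027,"tz":0.0,"spin":0.3},{"gripper":0.05,"tx":-0.0075,"ty":-0.027,"tz":0.0,"spin":0.0},{"gripper":0.05,"tx":-0.0075,"ty":-0.027,"tz":0.0,"spin":0.0},{"gripper":0.05,"tx":-0.0075,"ty":-0.027,"tz":0.0,"spin":0.0},{"gripper":0.05,"tx":0.0,"ty":0.0,"tz":0.02,"spin":0.0},{"gripper":0.05,"tx":0.0,"ty":0.0,"tz":0.02,"spin":0.0},{"gripper":0.05,"tx":0.0,"ty":0.0,"tz":0.02,"spin":0.0},{"gripper":0.05,"tx":0.0,"ty":0.0,"tz":0.0,"spin":0.0}]'
python3 - <<'E'
from rig import *
import cv2,pickle
from h import *
f=grab_frame("wrist"); cv2.imwrite("pics/wrist6.png",f["pixels"][:,:,::-1]); pickle.dump(f,open("wrist6.pkl","wb"))
s=sense();print(s["eef_pos"],s["tcp_rot"],s["opening"],proj(f,[451.5,109.5,220]))
E
```

```text
clock: 19.45
eef_pos: [450.3, 109.7, 244.9]
tcp_rot: [-3.137, 0.003, 1.227]
contact_force: [-0.4, -0.2, 0.0]
opening: 0.589
[451.16182198 109.85952736 246.37052617] [-3.13904272e+00  1.60916625e-03  1.22703855e+00] 0.5868163932323588 [[325.91734242 233.17760904]]
```

View pics/wrist6.png

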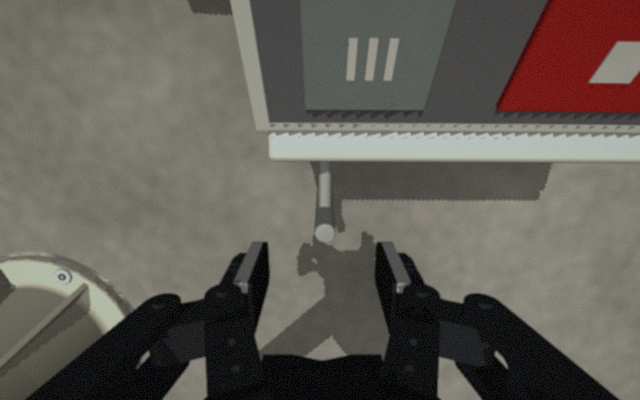

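The bar's top is at (324,231), centred between the fingers at columns 267 and 377. I descend and close.

```bash

python3 -m inch '[{"gripper":0.05,"tx":0.0,"ty":0.0,"tz":0.012,"spin":0.0},{"gripper":0.05,"tx":0.0,"ty":0.0,"tz":0.012,"spin":0.0},{"gripper":0.05,"tx":0.0,"ty":0.0,"tz":0.012,"spin":0.0},{"gripper":0.05,"tx":0.0,"ty":0.0,"tz":0.012,"spin":0.0},{"gripper":0.05,"tx":0.0,"ty":0.0,"tz":0.012,"spin":0.0},{"gripper":0.05,"tx":0.0,"ty":0.0,"tz":0.0,"spin":0.0},{"gripper":0.0,"tx":0.0,"ty":0.0,"tz":0.0,"spin":0.0},{"gripper":0.0,"tx":0.0,"ty":0.0,"tz":0.0,"spin":0.0}]' 25
```

```text
clock: 20.3
eef_pos: [452.4, 109.8, 187.8]
tcp_rot: [3.141, -0.0, 1.226]
contact_force: [0.5, -0.3, -0.3]
opening: 0.259
```

```bash

python3 -m inch '[{"gripper":0.0,"tx":0.0,"ty":0.0,"tz":0.0,"spin":0.0},{"gripper":0.0,"tx":0.0,"ty":0.0,"tz":0.0,"spin":0.0},{"gripper":0.0,"tx":0.0,"ty":0.0,"tz":0.0,"spin":0.0},{"gripper":0.0,"tx":0.0,"ty":0.0,"tz":0.0,"spin":0.0},{"gripper":0.0,"tx":0.0,"ty":0.0,"tz":0.0,"spin":0.0},{"gripper":0.0,"tx":0.0,"ty":0.0,"tz":0.0,"spin":0.0},{"gripper":0.0,"tx":0.0,"ty":0.0,"tz":0.0,"spin":0.0},{"gripper":0.0,"tx":0.0,"ty":0.0,"tz":0.0,"spin":0.0}]' 25
cat > plan.py <<'E'
from h import *
from rig import *
s=sense(); print(s["clock"],s["eef_pos"],s["tcp_rot"],s["contact_force"],s["opening"],s["qpos"])
H=np.array([700.8,81.6]); v=s["eef_pos"][:2]-H; r=np.hypot(*v); a=np.arctan2(v[1],v[0]); print("r",r,"ang",a,"yaw-ang",s["tcp_rot"][2]-a)
E
python3 plan.py
```

```text
clock: 21.1
eef_pos: [451.9, 109.9, 187.9]
tcp_rot: [-3.142, -0.0, 1.226]
contact_force: [-4.2, 0.4, 6.3]
opening: 0.13
21.1 [451.9276452  109.89392549 187.92902732] [-3.14157940e+00 -3.11969897e-04  1.22647551e+00] [-4.23041368  0.42337206  6.33966616] 0.12950933992322508 [2.35114574e-01 1.55067111e-01 2.00846962e+00 3.23525250e-04
 9.77896218e-01 5.79254635e-01]
r 250.47553812909032 ang 3.0283901974951903 yaw-ang -1.8019146882141046
```

Gripped: the opening of about 11 mm matches the 12 mm bar, and the radius to the hinge, 250.5 mm, matches the nominal 250.8. I start the door slowly.

```bash

python3 -m inch '[{"gripper":0.0,"tx":-0.00848,"ty":0.00217,"tz":0.0,"spin":-2.0},{"gripper":0.0,"tx":-0.00848,"ty":0.00217,"tz":0.0,"spin":-2.0},{"gripper":0.0,"tx":-0.00848,"ty":0.00217,"tz":0.0,"spin":-2.0},{"gripper":0.0,"tx":-0.00848,"ty":0.00217,"tz":0.0,"spin":-2.0},{"gripper":0.0,"tx":-0.00848,"ty":0.00217,"tz":0.0,"spin":-2.0},{"gripper":0.0,"tx":-0.00848,"ty":0.00217,"tz":0.0,"spin":-2.0},{"gripper":0.0,"tx":-0.00848,"ty":0.00217,"tz":0.0,"spin":-2.0},{"gripper":0.0,"tx":-0.00848,"ty":0.00217,"tz":0.0,"spin":-2.0}]' 25; python3 plan.py
```

```text
clock: 21.9
eef_pos: [453.8, 39.7, 187.9]
tcp_rot: [-3.141, -0.0, 1.507]
contact_force: [-2.8, 1.0, 6.1]
opening: 0.132
21.9 [453.79785707  39.70006393 187.91281749] [-3.14148693e+00 -9.68897103e-05  1.50728933e+00] [-2.8373663   0.9835964   6.09080198] 0.1317487412530779 [8.38852137e-02 1.40137530e-01 2.02675294e+00 1.34567070e-04
 9.74792534e-01 1.47316663e-01]
r 250.53076309473775 ang -2.9735583377753283 yaw-ang 4.4808476676175975
```

```bash

python3 -m inch '[{"gripper":0.0,"tx":-0.01688,"ty":0.00464,"tz":0.0,"spin":-4.0},{"gripper":0.0,"tx":-0.01688,"ty":0.00464,"tz":0.0,"spin":-4.0},{"gripper":0.0,"tx":-0.01688,"ty":0.00464,"tz":0.0,"spin":-4.0},{"gripper":0.0,"tx":-0.01688,"ty":0.00464,"tz":0.0,"spin":-4.0},{"gripper":0.0,"tx":-0.01688,"ty":0.00464,"tz":0.0,"spin":-4.0},{"gripper":0.0,"tx":-0.01688,"ty":0.00464,"tz":0.0,"spin":-4.0},{"gripper":0.0,"tx":-0.01688,"ty":0.00464,"tz":0.0,"spin":-4.0},{"gripper":0.0,"tx":-0.01688,"ty":0.00464,"tz":0.0,"spin":-4.0}]' 25; python3 plan.py
```

```text
clock: 22.7
eef_pos: [514.1, -85.6, 187.9]
tcp_rot: [-3.142, 0.001, 2.067]
contact_force: [-1.7, 1.3, 3.7]
opening: 0.131
22.7 [514.08160315 -85.60341891 187.9373061 ] [-3.14151927e+00  5.58672620e-04  2.06712896e+00] [-1.74120542  1.32002256  3.7175845 ] 0.13053852581588532 [-1.67562353e-01  2.41166703e-01  1.89711157e+00 -5.75526236e-04
  1.00302801e+00 -6.63585541e-01]
r 250.64066513698717 ang -2.4112779456678037 yaw-ang 4.478406902409293
```

```bash

python3 -m inch '[{"gripper":0.0,"tx":-0.01688,"ty":0.00464,"tz":0.0,"spin":-4.0},{"gripper":0.0,"tx":-0.01688,"ty":0.00464,"tz":0.0,"spin":-4.0},{"gripper":0.0,"tx":-0.01688,"ty":0.00464,"tz":0.0,"spin":-4.0},{"gripper":0.0,"tx":-0.01688,"ty":0.00464,"tz":0.0,"spin":-4.0},{"gripper":0.0,"tx":-0.01688,"ty":0.00464,"tz":0.0,"spin":-4.0},{"gripper":0.0,"tx":-0.01688,"ty":0.00464,"tz":0.0,"spin":-4.0},{"gripper":0.0,"tx":-0.01688,"ty":0.00464,"tz":0.0,"spin":-4.0},{"gripper":0.0,"tx":-0.01688,"ty":0.00464,"tz":0.0,"spin":-4.0}]' 25; python3 plan.py
```

```text
clock: 23.5
eef_pos: [631.5, -159.4, 188.0]
tcp_rot: [-3.141, 0.001, 2.626]
contact_force: [-1.9, 1.4, 3.9]
opening: 0.134
23.5 [ 631.46068923 -159.39180026  187.98892706] [-3.14139786e+00  9.64365893e-04  2.62555421e+00] [-1.8987894   1.38395993  3.90707523] 0.13364996209995597 [-2.49323348e-01  4.33551770e-01  1.61409702e+00 -4.97812917e-04
  1.09306499e+00 -1.30385246e+00]
r 250.76879352982124 ang -1.8509537484597647 yaw-ang 4.476507961785674
```

```bash

python3 -m inch '[{"gripper":0.0,"tx":-0.00848,"ty":0.00217,"tz":0.0,"spin":-2.0},{"gripper":0.0,"tx":-0.00848,"ty":0.00217,"tz":0.0,"spin":-2.0},{"gripper":0.0,"tx":-0.00848,"ty":0.00217,"tz":0.0,"spin":-2.0},{"gripper":0.0,"tx":-0.00848,"ty":0.00217,"tz":0.0,"spin":-2.0},{"gripper":0.0,"tx":-0.00424,"ty":0.00106,"tz":0.0,"spin":-1.0},{"gripper":0.0,"tx":0.0,"ty":0.0,"tz":0.0,"spin":0.0},{"gripper":0.0,"tx":0.0,"ty":0.0,"tz":0.0,"spin":0.0},{"gripper":0.0,"tx":0.0,"ty":0.0,"tz":0.0,"spin":0.0}]' 25; python3 plan.py
```

```text
clock: 24.3
eef_pos: [669.4, -167.2, 188.0]
tcp_rot: [-3.141, 0.002, 2.779]
contact_force: [1.1, -2.8, 5.2]
opening: 0.133
24.3 [ 669.41260446 -167.1897133   188.01452166] [-3.14121109e+00  1.64102391e-03  2.77918680e+00] [ 1.06099698 -2.84973041  5.21676617] 0.1331863042116951 [-2.46640459e-01  4.90651146e-01  1.52226643e+00 -6.29517153e-04
  1.12708919e+00 -1.45476083e+00]
r 250.761819346794 ang -1.6962936491908627 yaw-ang 4.4754804527432475
```

```bash

python3 -m inch '[{"gripper":0.04,"tx":0.0,"ty":0.0,"tz":0.0,"spin":0.0},{"gripper":0.04,"tx":0.0,"ty":0.0,"tz":0.0,"spin":0.0},{"gripper":0.04,"tx":0.0,"ty":0.0,"tz":0.0,"spin":0.0},{"gripper":0.04,"tx":0.0,"ty":0.0,"tz":0.0,"spin":0.0},{"gripper":0.04,"tx":0.0,"ty":0.0,"tz":0.0,"spin":0.0},{"gripper":0.04,"tx":0.0,"ty":0.0,"tz":0.0,"spin":0.0},{"gripper":0.04,"tx":0.0,"ty":0.0,"tz":0.0,"spin":0.0},{"gripper":0.04,"tx":0.0,"ty":0.0,"tz":0.0,"spin":0.0}]' 25
python3 - <<'E'
from rig import *
import cv2
f=grab_frame("wrist"); cv2.imwrite("pics/wrist7.png",f["pixels"][:,:,::-1])
E
```

```text
clock: 25.1
eef_pos: [669.1, -166.7, 187.4]
tcp_rot: [-3.142, -0.0, 2.78]
contact_force: [-0.3, -0.3, 0.2]
opening: 0.468
```

View pics/wrist7.png

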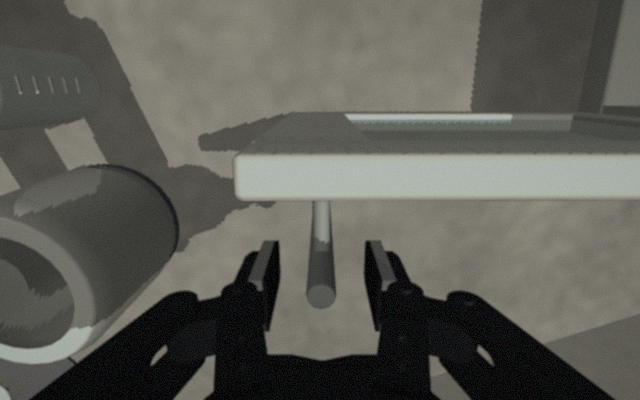

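The wrist view shows the bar's top free at (320,296), centred between fingers at columns 275 and 370. I raise straight up.

```bash

python3 -m inch '[{"gripper":0.04,"tx":0.0,"ty":0.0,"tz":-0.01,"spin":0.0},{"gripper":0.04,"tx":0.0,"ty":0.0,"tz":-0.02,"spin":0.0},{"gripper":0.04,"tx":0.0,"ty":0.0,"tz":-0.025,"spin":0.0},{"gripper":0.04,"tx":0.0,"ty":0.0,"tz":-0.025,"spin":0.0},{"gripper":0.04,"tx":0.0,"ty":0.0,"tz":-0.025,"spin":0.0},{"gripper":0.04,"tx":0.0,"ty":0.0,"tz":-0.025,"spin":0.0},{"gripper":0.04,"tx":0.0,"ty":0.0,"tz":-0.02,"spin":0.0},{"gripper":0.04,"tx":0.0,"ty":0.0,"tz":0.0,"spin":0.0}]'
python3 -m inch '[{"gripper":0.04,"tx":0.03,"ty":0.03,"tz":0.0,"spin":0.0},{"gripper":0.04,"tx":0.03,"ty":0.03,"tz":0.0,"spin":0.0},{"gripper":0.04,"tx":0.03,"ty":0.03,"tz":0.0,"spin":0.0},{"gripper":0.04,"tx":0.03,"ty":0.0,"tz":0.0,"spin":0.0},{"gripper":0.04,"tx":0.03,"ty":0.0,"tz":0.0,"spin":0.0},{"gripper":0.04,"tx":0.03,"ty":0.0,"tz":0.0,"spin":0.0},{"gripper":0.04,"tx":0.0,"ty":0.0,"tz":0.0,"spin":0.0},{"gripper":0.04,"tx":0.0,"ty":0.0,"tz":0.0,"spin":0.0}]'
python3 - <<'E'
from rig import *
import cv2
for n in("top","scene"):
    f=grab_frame(n); cv2.imwrite(f"pics/{n}8.png",f["pixels"][:,:,::-1])
s=sense();print(s["clock"],s["eef_pos"],s["contact_force"])
E
```

```text
clock: 25.95
eef_pos: [670.5, -167.1, 341.8]
tcp_rot: [3.141, 0.006, 2.78]
contact_force: [0.3, -0.2, 0.5]
opening: 0.468
clock: 26.75
eef_pos: [532.5, -18.8, 337.5]
tcp_rot: [3.141, 0.001, 2.78]
contact_force: [-0.1, -0.1, -0.4]
opening: 0.47
26.85 [533.38617968 -19.11540951 337.3118137 ] [ 0.42001291 -0.54486326 -0.65965121]
```

View pics/top8.png

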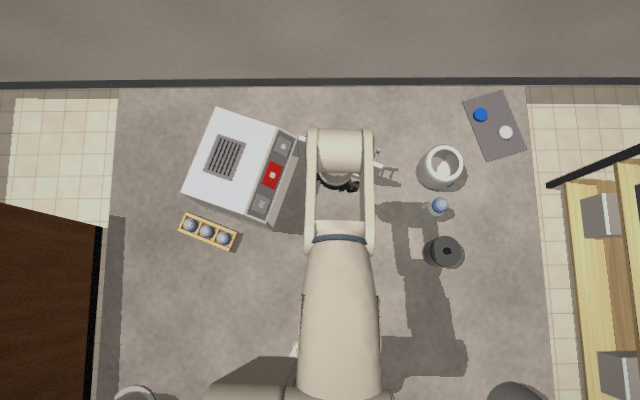

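View pics/scene8.png

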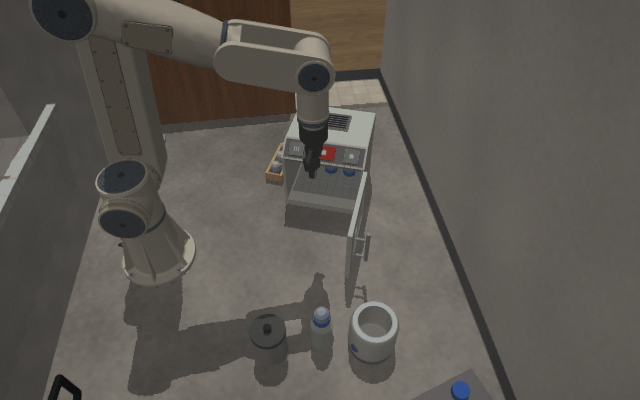

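The door stands open at about a right angle (scene: handle at about (362,242)). Warmer, bottle, canister and rack are at their original pixels, and the arm is clear. Handing in.

```bash
python3 -c "
from rig import *
print(sense()['qvel'].round(3)); print(sign_off())"
```

```text
[-0.005  0.009 -0.006  0.002  0.003  0.001]
the job is handed in; nothing more can be done
None
```

I pushed the stop key, then opened the steriliser's door to about a right angle and let go. The job was handed in at about 27 s of the 64 s allowed.

- **Stop key:** I pushed square to the sloped key with closed fingers. The readings during the hold were about 8.8 to 10.3 N, inside the 7.5–12.5 N band, for over 2 s without a break. No reading came near 20 N, but forces were only read at the end of each move. The fingertips stayed centred on the red key, clear of the grey keys.
- **Door:** I gripped the handle and swung the door to about 1.56 rad (89°), judged from the gripper's arc about the hinge. I then let go, lifted straight off and moved clear. The last pictures show it standing open.
- **Other things:** The warmer, canister, bottle and rack of teats looked unmoved in the last pictures. The last force reading was within noise of zero, so the robot was touching nothing.

**Not confirmed or disagreeing:**
- The steriliser shows no visible cycle light, so the end of the drying run rests on the force readings alone.
- The first two-camera fit of the steriliser was about 3 mm off from the wrist camera. I corrected for it, and the handle radius then matched the nominal to within 0.3 mm.

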